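# Centre the sample bottle on the balance pan and tare

## Task

The little bottle stands off-centre on the round weighing pan of the balance. Without gripping or lifting it, nudge it with light pushes of the fingertips until it stands upright in the middle of the pan, inside the engraved ring, without tipping it or knocking it off; take the fingers away from it, and then press the round tare key on the balance all the way down and let go. Leave the other things on the bench where they are.

Things in the scene. Friction and masses are not known exactly. Their poses are not given: they have to be found in the camera images.
- pan: round flat metal weighing pan of the balance, 76 mm across, 5 mm thick, fixed; origin = centre of its top face, 46 mm above the bench and 16 mm above the housing under it. Its yaw means nothing. A thin dark ring 48 mm across is engraved round its centre (6 mm of play all round a centred bottle).
- bottle_mid (a point): centre, half-way up, of the small whitish see-through bottle with a blue screw cap on the pan: body 36 mm across up to 66 mm, 19 mm cap above, 75 mm tall, about 0.07 kg; this point is 37.5 mm above its base. Narrow: it tips if pushed high or fast. Pushed slowly (30 mm/s), 10 to 22 mm above the pan and through its axis, it slides and stops where left. Forces over 12 N are too much.
- tare_key_top (a point): centre of the top face of the round tare key, 24 mm across, on the balance's control panel, before the display (on the right side of the balance as seen from the robot); it is pressed straight down
- tare_key (a joint): travel of the tare key: 0 up, 0.004 m fully down; a spring returns it, fully down takes about 3.5 N; it counts as pressed beyond 0.003 m
- balance: low white laboratory balance, 112 mm (its x) by 250 mm (its y) by 30 mm tall, fixed to the bench; origin = centre of its underside; its front with the key faces its own -x. The pan's centre is at y = +62 mm, the key's at x = -27, y = -78 mm. Two tall cabinets stand on the bench behind it, their fronts at about world x = 0.63 m.
- dropper_bottle: bystander: dark amber dropper bottle, 42 mm across, 89 mm tall, standing just left of the balance; origin = centre of its underside
- capped_tube: bystander: capped conical tube 113 mm long, 23 mm thick, lying left of the dropper bottle; origin on its underside
- petri_dish: bystander: flat round lidded dish, 62 mm across, 14 mm tall, just right of the balance; origin = centre of its underside
- beaker: bystander: glass beaker, 59 mm across, 72 mm tall, standing well to the left; origin = centre of its underside
Mind the look-alikes: they are no part of the job. Of the things that look like the part that bears bottle_mid, the smallest one is meant.

How it is judged:
By the outcome, as a careful person would: the job done as asked, in the order asked, and still so for the second after the job is handed in, with the robot touching nothing.
It also fails if it takes over 48 s, if anything falls off the work surface, if the arm or the gripper's body presses on something with over 40 N, if the wrist force passes 120 N, or if a joint passes its speed limit or range.

## Robot

A 6-joint arm with a two-finger parallel gripper is mounted at the origin on a cart in front of the work surface, level with it; the furniture and walls round the work are solid. World frame = base frame: x ahead of the robot, y to its left, z up, the work surface at z = 0. Lengths are in m, angles in rad, forces in N, time in s.
With the tool pointing down it reaches from about 0.375 to 0.975 m from the base axis. Payload 3.8 kg.
Tool frame: the origin (TCP) lies midway between the tips of the shut fingers; the grasp point (between the pads) lies 19 mm behind it; z points along the fingers, y is the direction in which the jaws open and shut (so a half turn about z gives the same grasp; the last joint's range is limited). The gripper opens to 85 mm and grips with 20 to 120 N. Pads are 22 mm wide; open, the fingers measure 114 mm over their backs; the gripper's body (76 mm by 85 mm) begins 54 mm behind the grasp point. The pads swing forward as they close: fully open they stand 13 mm farther back than shut.
Start: joints at [1.284, 0.264, 1.604, -0, 1.274, -0.037], TCP at [0.167, 0.654, 0.231] pointing down, gripper open.
Joint ranges: [-2.63, 2.63], [-0.94, 2.18], [0.31, 2.57], [-1.31, 4.45], [0, 2.66], [-2.55, 2.55]. Speed limits (rad/s): [2.57, 2.57, 3.14, 3.14, 3.14, 3.14].

## Interface

Orientations are given as a rotation vector (axis times angle).
In Python, from workcell import bot gives the robot as it stands. The module is installed in compiled form; this text tells all that it offers.
- The arm moves only by the tool play_rows, never from a script. Its argument "series" is a list of rows, each an object with "translation": the shift along the tool's x, y, z in m, a list of three; "spin": the turn about the tool's z in units of 5 degrees (1.0 is 5 degrees). In form: [{"translation": [dx, dy, dz], "spin": spin}, ...]. A call has 1 to 5 rows; each row shifts and turns the commanded pose from where the row before left it, along the tool's axes as they then stand; what a row does not reach is not made up. A row lasts 1/10 s, in which the tool goes at most 50 mm and 8.59 degrees, less where a joint would pass 70% of its speed; a pose out of reach is approached as far as the arm can. A call is refused whole if a number of a shift passes 0.05 or a number of a turn 1, either way. A call with a gripper value outside its range is refused whole. "jaw" is the gripper's target within -1 to 1 (fully open at 1, half-way at 0, shut at -1), set as the call begins (left out, the last holds). The fingers move at their own pace and stop on an object; "force" is the grip in N (left out, the last holds). Time passes only in rows, so rows that do not move let the fingers close. It gives the time, the measured TCP pose, the force and the opening at its end, in the units of the state.
- bot.read_state(): the state, without advancing time (a new reading comes with each control period).
- bot.read_camera(name): name is "scene" or "top" or "wrist"; returns the picture (400x640x3 uint8, blue, green, red); there is no depth.
- bot.get_calibration(name): a dict with "fov_y" (degrees; the focal length in pixels is half the picture's height over the tangent of half this angle, whatever the lens; pixels are square), "cx", "cy" (the principal point, pixels), "R" (3x3) and "t" (3): a world point X has camera coordinates R X + t. Camera axes: x right, y down, z forward; pixel columns grow to the right and rows downward; lengths in m; the calibration is good to about 2 mm. A picture is of the moment at which its call begins: read the wrist's pose just before it. get_calibration takes no time and is no camera call; for the wrist camera it gives the pose at the moment of the call.
- bot.finish_job(): hands the job in, once; it reports no verdict.
The state is a dict: "time": time; "q": joint angles; "joint_vel": joint speeds; "joint_torque": joint torques, N m; "tool_pos": TCP position; "tcp_rot": TCP orientation; "wrist_force": force on the tool from outside, world axes, zero at the start; "torque": the same for the moment, N m; "width": opening from 0.0 (shut) to 1.0 (fully open).
Only numpy, scipy, OpenCV 4.12 (cv2) and the standard library are available. Lean on these libraries where they do the work, as an engineer would, in place of code of your own. Each camera call takes 0.05 s, during which the arm holds its last target. There are 200 camera calls.

## Working session

There is one attempt and no reset: what is moved stays moved. The work goes in short steps, Python scripts to look and compute and a tool call to move; the robot and the scene stay as the last step left them, time stands still between calls to the robot, and variables do not carry over. Pictures are saved under pics/ and viewed, about 8 in all and at most 12, crops included, and the job is handed in when it is done.

Besides the shell and the picture viewer there is one more tool, called after ">>>" as name(argument=value, ...) on one line, values as JSON. play_rows: Moves the arm, as the interface text tells. Its arguments: {"type":"object","properties":{"series":{"type":"array","items":{"type":"object","properties":{"translation":{"type":"array","items":{"type":"number"}},"spin":{"type":"number"}}}},"jaw":{"type":"number"},"force":{"type":"number"}},"required":["series"]}

```bash
mkdir -p pics; cat > h.py <<'E'
import numpy as np, cv2
from workcell import bot
def f(c): return 200/np.tan(np.radians(c["fov_y"])/2)
def ray(c,u,v,z):
    R=np.array(c["R"]);t=np.array(c["t"]);o=-R.T@t
    d=R.T@np.array([(u-c["cx"])/f(c),(v-c["cy"])/f(c),1]);return o+d*(z-o[2])/d[2]
def proj(c,X):
    p=np.array(c["R"])@np.array(X)+np.array(c["t"]);return p[:2]/p[2]*f(c)+[c["cx"],c["cy"]]
E
python3 - <<'E'
from h import *
print(bot.read_state())
a=bot.read_camera("scene");b=bot.read_camera("top")
cv2.imwrite("pics/scene.png",a);cv2.imwrite("pics/top.png",b)
for n in("scene","top"):
    c=bot.get_calibration(n);print(n,c,-np.array(c["R"]).T@np.array(c["t"]))
E
```

```text
{'time': 0.0, 'q': array([ 1.28410427e+00,  2.64781190e-01,  1.60537667e+00,  3.69556370e-05,
        1.27373198e+00, -3.69152599e-02]), 'joint_vel': array([ 0.00114544,  0.00161301, -0.00042436,  0.00042798,  0.00119716,
       -0.00114678]), 'joint_torque': array([ 8.60085584e-04, -5.15099680e+01, -3.67313576e+01, -2.29100197e-04,
        1.27693152e-02, -2.08193177e-05]), 'tool_pos': array([0.16664114, 0.65333948, 0.22994172]), 'tcp_rot': array([-0.39129559, -3.11671869,  0.00355189]), 'wrist_force': array([-0.25113319, -0.48485866,  0.25892723]), 'torque': array([0.00742244, 0.01815957, 0.00114514]), 'width': 1.001612884342423}
scene {'fov_y': 48.42959442721889, 'cx': 322.0993497170162, 'cy': 203.50461491759833, 'R': array([[ 0.8787917 , -0.476876  ,  0.01773199],
       [-0.23303214, -0.46126727, -0.85611245],
       [ 0.41643867,  0.74821239, -0.51648528]]), 't': array([-0.38328443,  0.2582635 ,  0.80894417])} [ 0.06013524 -0.6689127   0.64570675]
top {'fov_y': 47.4788101281138, 'cx': 313.40060906485013, 'cy': 201.72701587809493, 'R': array([[-0.01997647, -0.99968329,  0.01530529],
       [-0.99214384,  0.01793025, -0.1238108 ],
       [ 0.12349716, -0.01765835, -0.9921878 ]]), 't': array([0.15576121, 0.5359251 , 1.09585456])} [0.39949142 0.16545359 1.15126287]
```

View pics/scene.png

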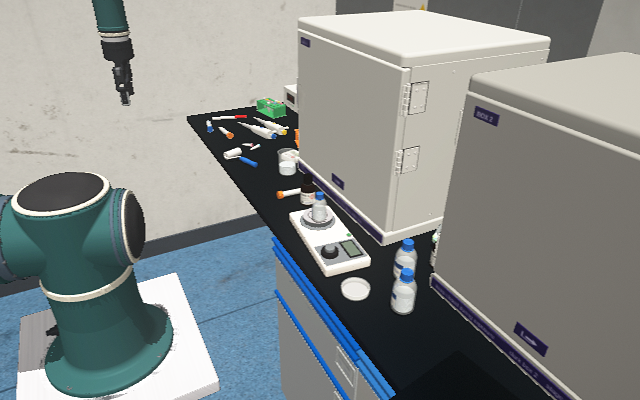

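View pics/top.png

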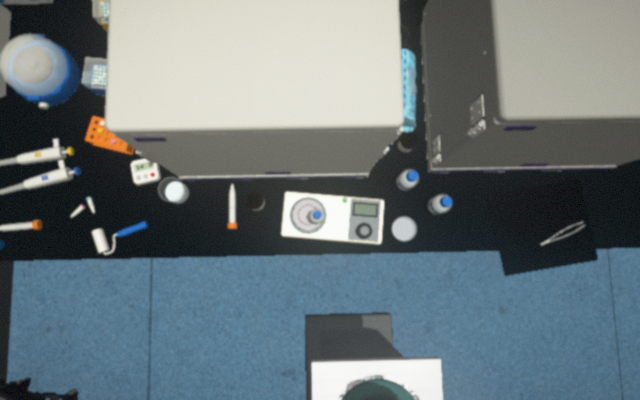

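Blue-capped candidates in the top view are the small bottle on the pan at (316,215) and two larger ones on the bench at (408,179) and (440,204). The first is the one I want, because it is the smallest and stands on the pan. I'll check it in one close crop.

```bash
python3 - <<'E'
from h import *
a=cv2.imread("pics/scene.png");b=cv2.imread("pics/top.png")
k=lambda i,x,y,w,h,s:cv2.resize(i[y:y+h,x:x+w],None,fx=s,fy=s,interpolation=cv2.INTER_CUBIC)
A=k(a,270,170,120,115,5);B=k(b,270,180,160,72,5)
o=np.zeros((360+420,800,3),np.uint8)
A=k(a,280,175,100,105,4)
o[:360]=B;o[360:,:400]=A
cv2.imwrite("pics/crop.png",cv2.resize(o,None,fx=.76,fy=.76))
ct=bot.get_calibration("top");cs=bot.get_calibration("scene")
# white housing in top
m=(b.min(2)>130).astype(np.uint8)*255;m[:, :275]=0;m[:,390:]=0;m[:185]=0;m[250:]=0
cn=max(cv2.findContours(m,0,2)[0],key=cv2.contourArea);r=cv2.minAreaRect(cn);bx=cv2.boxPoints(r);print(r)
P=np.array([ray(ct,u,v,.030)[:2] for u,v in bx]);print(P,P.mean(0),[np.linalg.norm(P[i]-P[i-1]) for i in range(4)])
# blue cap
for im,c,roi in((b,ct,(300,200,335,230)),(a,cs,(305,180,335,225))):
    x0,y0,x1,y1=roi;h=cv2.cvtColor(im,cv2.COLOR_BGR2HSV)
    mm=((abs(h[...,0].astype(int)-108)<15)&(h[...,1]>110));q=np.zeros_like(mm);q[y0:y1,x0:x1]=mm[y0:y1,x0:x1]
    v,u=np.nonzero(q);print("cap",u.mean(),v.mean(),len(u),u.min(),u.max(),v.min(),v.max(),ray(c,u.mean(),v.mean(),.046+.068))
E
```

```text
((332.67822265625, 217.45028686523438), (101.8331069946289, 45.74043655395508), 4.969740867614746)
[[ 0.4560557   0.22939114]
 [ 0.56916554  0.21830133]
 [ 0.54246792 -0.03407683]
 [ 0.42957797 -0.01981611]] [0.49931678 0.09844988] [np.float64(0.2506099030173606), np.float64(0.11365218804302471), np.float64(0.2537863311835946), np.float64(0.1137871197807628)]
cap 316.87179487179486 214.12820512820514 39 314 320 211 217 [0.49982556 0.13961188 0.114     ]
cap 319.35820895522386 195.16417910447763 67 316 323 191 199 [0.50139387 0.13820249 0.114     ]
```

View pics/crop.png

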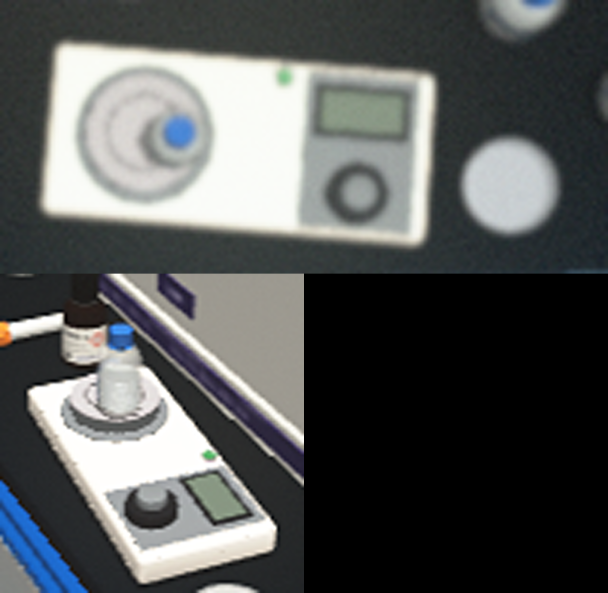

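The crop confirms it: the small blue-capped bottle stands on the pan, right of the pan's centre in the top view. Its cap is at top (316.9,214.1) and the pan centre is near (308,215). The key is near top (364,231). From these the bottle has to move about 2 cm toward +y. Next I'll plan the approach with tool x along the push direction.

```bash
cat >> h.py <<'E'
from scipy.spatial.transform import Rotation as Ro
def plan(xyz,yaw,step=.04,pos=None,rot=None):
    s=bot.read_state();p=np.array(s["tool_pos"] if pos is None else pos);M=Ro.from_rotvec(s["tcp_rot"]).as_matrix()
    y=np.arctan2(M[1,0],M[0,0]);d=(np.radians(yaw)-y+np.pi)%(2*np.pi)-np.pi;sp=-np.degrees(d)/5
    D=np.array(xyz)-p;n=int(max(1,np.ceil(abs(sp)-.02),np.ceil(np.linalg.norm(D)/step)))
    print("tilt",np.round(M[:,2],4),"yaw",np.degrees(y),"n",n,"spin/row",round(sp/n,3))
    for i in range(n):
        a=y+d*i/n;c,q=np.cos(a),np.sin(a);w=D/n
        print(i,np.round([w[0]*c+w[1]*q, w[0]*q-w[1]*c, -w[2]],4).tolist())
E
python3 - <<'E'
from h import *
ct=bot.get_calibration("top")
b=cv2.imread("pics/top.png");print("pan",ray(ct,270+146/3.8,180+133/3.8,.046),"key",ray(ct,270+357/3.8,180+193/3.8,.04))
plan([.488,.090,.20],76)
E
```

```text
pan [0.50464844 0.15858576 0.046     ] key [0.46390552 0.02339897 0.04      ]
tilt [-6.0e-04 -2.1e-03 -1.0e+00] yaw 165.68851957545863 n 18 spin/row 0.997
0 [-0.025, -0.0259, 0.0017]
1 [-0.0272, -0.0236, 0.0017]
2 [-0.0291, -0.0212, 0.0017]
3 [-0.0309, -0.0186, 0.0017]
4 [-0.0324, -0.0158, 0.0017]
5 [-0.0336, -0.013, 0.0017]
6 [-0.0346, -0.01, 0.0017]
7 [-0.0354, -0.0069, 0.0017]
8 [-0.0358, -0.0038, 0.0017]
9 [-0.036, -0.0007, 0.0017]
10 [-0.036, 0.0024, 0.0017]
11 [-0.0356, 0.0055, 0.0017]
12 [-0.035, 0.0086, 0.0017]
13 [-0.0341, 0.0116, 0.0017]
14 [-0.033, 0.0145, 0.0017]
15 [-0.0316, 0.0173, 0.0017]
16 [-0.03, 0.02, 0.0017]
17 [-0.0281, 0.0225, 0.0017]
```

>>> play_rows(series=[{"translation": [-0.025,-0.026,0.002],"spin": 1},{"translation": [-0.027,-0.024,0.002],"spin": 1},{"translation": [-0.029,-0.021,0.002],"spin": 1},{"translation": [-0.031,-0.019,0.002],"spin": 1},{"translation": [-0.032,-0.016,0.002],"spin": 1}], jaw=-0.55)

```text
time: 0.6
tool_pos: [0.2555, 0.4953, 0.2206]
tcp_rot: [-1.062, -2.957, 0.002]
wrist_force: [0.7, -0.6, -0.9]
width: 0.224
```

>>> play_rows(series=[{"translation": [-0.034,-0.013,0.002],"spin": 1},{"translation": [-0.035,-0.01,0.002],"spin": 1},{"translation": [-0.035,-0.007,0.002],"spin": 1},{"translation": [-0.036,-0.004,0.002],"spin": 1},{"translation": [-0.036,-0.001,0.002],"spin": 1}])

```text
time: 1.1
tool_pos: [0.3442, 0.3381, 0.2108]
tcp_rot: [-1.676, -2.657, 0.001]
wrist_force: [0.5, -0.2, -0.2]
width: 0.224
```

>>> play_rows(series=[{"translation": [-0.036,0.002,0.002],"spin": 1},{"translation": [-0.036,0.006,0.002],"spin": 1},{"translation": [-0.035,0.009,0.002],"spin": 1},{"translation": [-0.034,0.012,0.002],"spin": 1},{"translation": [-0.033,0.015,0.002],"spin": 1}])

```text
time: 1.6
tool_pos: [0.4344, 0.1813, 0.2009]
tcp_rot: [-2.212, -2.231, 0.0]
wrist_force: [-0.2, -0.1, -0.1]
width: 0.224
```

>>> play_rows(series=[{"translation": [-0.032,0.017,0],"spin": 1},{"translation": [-0.03,0.02,0],"spin": 1},{"translation": [-0.028,0.022,0],"spin": 1},{"translation": [0,0,0],"spin": 0},{"translation": [0,0,0],"spin": 0}])

```text
time: 2.1
tool_pos: [0.4862, 0.0877, 0.2008]
tcp_rot: [-2.481, -1.925, 0.001]
wrist_force: [0.2, 0.3, -0.2]
width: 0.223
```

```bash
python3 - <<'E'
from h import *
s=bot.read_state();print({k:s[k] for k in("time","q","tool_pos","width","wrist_force")})
plan([.488,.09,.2],76)
c=bot.get_calibration("wrist");w=bot.read_camera("wrist");np.save("w1.npy",[c],allow_pickle=True)
cv2.imwrite("pics/w1.png",w);print(c,-np.array(c["R"]).T@np.array(c["t"]))
print(proj(c,[.5,.139,.12]),proj(c,[.505,.159,.046]),proj(c,[.464,.0237,.04]))
E
```

```text
{'time': 2.1, 'q': array([ 1.27785523e-01, -5.89796091e-02,  2.01568989e+00,  4.64761173e-04,
        1.18612532e+00,  3.78858959e-01]), 'tool_pos': array([0.48620415, 0.08772596, 0.20079191]), 'width': 0.2234949929943602, 'wrist_force': array([ 0.18782649,  0.27600595, -0.16212682])}
tilt [-1.3e-03  3.0e-04 -1.0e+00] yaw 75.60454611131247 n 1 spin/row -0.079
0 [0.0026, 0.0012, 0.0008]
{'fov_y': 58.30840031339548, 'cx': 319.90002915373543, 'cy': 200.75221500583936, 'R': array([[ 0.96898429, -0.24711734, -0.0015713 ],
       [-0.23446128, -0.92132991,  0.31012756],
       [-0.07808558, -0.30014033, -0.95069366]]), 't': array([-0.45029019,  0.16342858,  0.41542249])} [0.5070803  0.16398217 0.34354828]
[319.35403032 128.17452435] [319.5005134   90.87525474] [312.81526126 249.27341952]
```

View pics/w1.png

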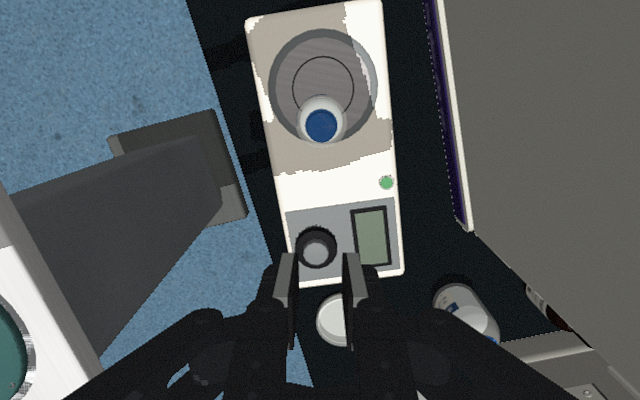

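The wrist view shows the engraved ring near (323,88), the blue cap near (321,125) and the key top near (316,251). Next I'll fit these precisely.

```bash
cat >> h.py <<'E'
def blue(w,c,roi,z=.046+.075):
    h=cv2.cvtColor(w,cv2.COLOR_BGR2HSV);m=((abs(h[...,0].astype(int)-108)<15)&(h[...,1]>110)).astype(np.uint8)
    q=np.zeros_like(m);x0,y0,x1,y1=roi;q[y0:y1,x0:x1]=m[y0:y1,x0:x1]
    cn=max(cv2.findContours(q,0,1)[0],key=cv2.contourArea);e=cv2.fitEllipse(cn);return e,ray(c,*e[0],z)
E
python3 - <<'E'
from h import *
c=np.load("w1.npy",allow_pickle=True)[0];w=cv2.imread("pics/w1.png");g=cv2.cvtColor(w,cv2.COLOR_BGR2GRAY)
e,p=blue(w,c,(295,95,350,150));print("cap",e,p)
# dark ring in pan: black-hat, points in polar annulus
bh=cv2.morphologyEx(g,cv2.MORPH_BLACKHAT,np.ones((5,5)))
P=[]
for r in range(45,135):
  for u in range(270,380):
    if bh[r,u]>25:
        X=ray(c,u,r,.046)[:2];d=np.hypot(*(X-[.505,.159]))
        if .018<d<.030 and np.hypot(*(ray(c,u,r,.09)[:2]-p[:2]))>.024: P.append(X)
P=np.array(P);print(len(P))
for _ in range(4):
    A=np.c_[2*P,np.ones(len(P))];s=np.linalg.lstsq(A,(P**2).sum(1),rcond=None)[0];R=np.sqrt(s[2]+s[0]**2+s[1]**2)
    d=abs(np.hypot(*(P-s[:2]).T)-R);print(s[:2],R,d.std(),len(P));P=P[d<max(.001,2*d.std())]
# key
roi=(g[225:275,290:345]);cir=cv2.HoughCircles(cv2.GaussianBlur(roi,(3,3),0),cv2.HOUGH_GRADIENT,1,20,param1=100,param2=12,minRadius=8,maxRadius=24);print(cir+np.array([290,225,0]) if cir is not None else None)
m=((roi>110)).astype(np.uint8);
for k in cv2.findContours(m,0,1)[0]:
    if len(k)>15: ee=cv2.fitEllipse(k);print(ee[0][0]+290,ee[0][1]+225,ee[1])
cv2.imwrite("pics/k.png",cv2.resize(w[30:290,240:410],None,fx=2.3,fy=2.3))
E
```

```text
cap ((320.9289245605469, 125.28975677490234), (30.18365478515625, 31.540658950805664), 3.0102086067199707) [0.50139463 0.14055906 0.121     ]
236
[0.50771351 0.15992069] 0.023989233611785652 0.00020832284834929285 236
[0.50771351 0.15992069] 0.023989233611785652 0.00020832284834929285 236
[0.50771351 0.15992069] 0.023989233611785652 0.00020832284834929285 236
[0.50771351 0.15992069] 0.023989233611785652 0.00020832284834929285 236
[[[315.5        247.5         21.10000038]]]
315.35946464538574 253.30977630615234 (20.874282836914062, 23.34492301940918)
321.0013618469238 250.00358963012695 (47.71763229370117, 54.35002517700195)
301.58027935028076 239.26826667785645 (25.77448081970215, 32.46969985961914)
```

View pics/k.png

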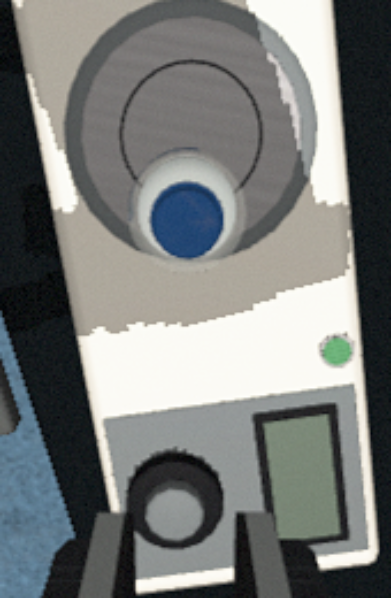

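```bash
python3 - <<'E'
from h import *
plan([.4888,.1019,.2],72)
E
```

```text
tilt [-1.3e-03  4.0e-04 -1.0e+00] yaw 75.68281737978799 n 1 spin/row 0.737
0 [0.0138, -0.0005, 0.0008]
```

>>> play_rows(series=[{"translation": [0.014,0,0.001],"spin": 0.74},{"translation": [0,0,0.03],"spin": 0},{"translation": [0,0,0.03],"spin": 0},{"translation": [0,0,0.02],"spin": 0},{"translation": [0,0,0],"spin": 0}])

```text
time: 2.65
tool_pos: [0.486, 0.1027, 0.1167]
tcp_rot: [-2.536, -1.847, 0.01]
wrist_force: [0.1, 0.6, -0.0]
width: 0.225
```

>>> play_rows(series=[{"translation": [0,0,0.02],"spin": 0},{"translation": [0,0,0.02],"spin": 0},{"translation": [0,0,0.015],"spin": 0},{"translation": [0,0,0.007],"spin": 0},{"translation": [0,0,0],"spin": 0}])

```text
time: 3.15
tool_pos: [0.4894, 0.1024, 0.0582]
tcp_rot: [-2.54, -1.847, 0.001]
wrist_force: [0.5, -0.6, 1.8]
width: 0.226
```

```bash
python3 - <<'E'
from h import *
s=bot.read_state();print({k:s[k] for k in("time","tool_pos","width","wrist_force")})
M=Ro.from_rotvec(s["tcp_rot"]).as_matrix();p=s["tool_pos"];C=np.array([.5077,.1599,p[2]]);print("ring in tool",M.T@(C-p),"bottle in tool",M.T@(np.array([.5014,.1406,p[2]])-p))
c=bot.get_calibration("wrist");w=bot.read_camera("wrist");cv2.imwrite("pics/w2.png",w)
print(proj(c,[.5014,.1406,.121]),proj(c,[.5077,.1599,.046]))
E
```

```text
{'time': 3.15, 'tool_pos': array([0.48944466, 0.10242902, 0.05824189]), 'width': 0.22593167947109477, 'wrist_force': array([ 0.45868306, -0.58668047,  1.80605229])}
ring in tool [ 6.02996971e-02 -3.41566545e-04 -2.05553383e-05] bottle in tool [ 3.99975350e-02 -3.88076517e-04 -1.34943107e-05]
[313.44699246 251.13058307] [316.55390342 130.11644848]
```

View pics/w2.png

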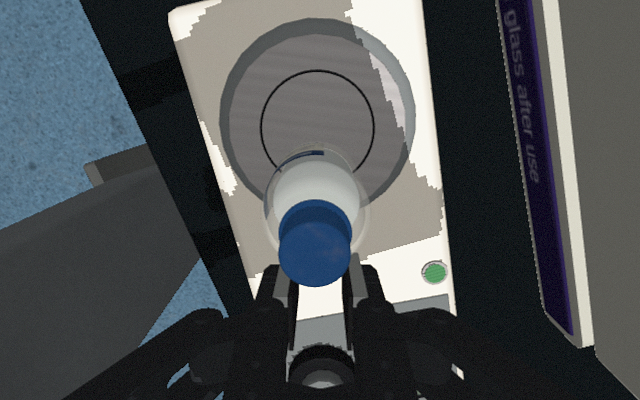

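The fingers are lined up with the bottle, with the cap at (315,250) and the ring at (317,127). Now I'll push slowly along tool x.

>>> play_rows(series=[{"translation": [0.002,0,0],"spin": 0},{"translation": [0.002,0,0],"spin": 0},{"translation": [0.002,0,0],"spin": 0},{"translation": [0.002,0,0],"spin": 0},{"translation": [0.002,0,0],"spin": 0}])

```text
time: 3.7
tool_pos: [0.4932, 0.1116, 0.0585]
tcp_rot: [2.542, 1.846, 0.001]
wrist_force: [0.4, -0.1, -0.1]
width: 0.219
```

>>> play_rows(series=[{"translation": [0.002,0,0],"spin": 0},{"translation": [0.002,0,0],"spin": 0},{"translation": [0.002,0,0],"spin": 0},{"translation": [0.002,0,0],"spin": 0},{"translation": [0.002,0,0],"spin": 0}])

```text
time: 4.2
tool_pos: [0.496, 0.121, 0.0582]
tcp_rot: [-2.542, -1.846, 0.0]
wrist_force: [-0.7, -0.5, 0.7]
width: 0.228
```

```bash
cat > m.py <<'E'
from h import *
s=bot.read_state();M=Ro.from_rotvec(s["tcp_rot"]).as_matrix();p=s["tool_pos"]
c=bot.get_calibration("wrist");w=bot.read_camera("wrist");g=cv2.cvtColor(w,cv2.COLOR_BGR2GRAY)
import sys
cv2.imwrite("pics/%s.png"%sys.argv[1],w)
h=cv2.cvtColor(w,cv2.COLOR_BGR2HSV);m=((abs(h[...,0].astype(int)-108)<15)&(h[...,1]>150)).astype(np.uint8)
m[:, :200]=0;m[:,430:]=0
cn=max(cv2.findContours(m,0,1)[0],key=cv2.contourArea);u,v,bw,bh=cv2.boundingRect(cn)
# cap-top circle: lower part of the blob (near side hidden from above), width = diameter
cx,cy=u+bw/2,v+bh-bw/2
B=ray(c,cx,cy,.121);C=np.array([.5077,.1599,.046])
print("F",s["wrist_force"],"blob",u,v,bw,bh,"bottle",B[:2],"err to ring",(C-B)[:2],"in tool",(M.T@(C-B))[:2],"tcp->bottle",(M.T@(B-p))[:2],"tcp",p)
E
python3 m.py w3; python3 - <<'E'
from h import *
E
```

```text
F [-0.69320062 -0.54184757  0.65391801] blob 286 243 70 86 bottle [0.50604243 0.14708203] err to ring [0.00165757 0.01281797] in tool [ 0.01271336 -0.00237236] tcp->bottle [0.02785839 0.00145642] tcp [0.49602839 0.12103436 0.05822896]
```

View pics/w3.png

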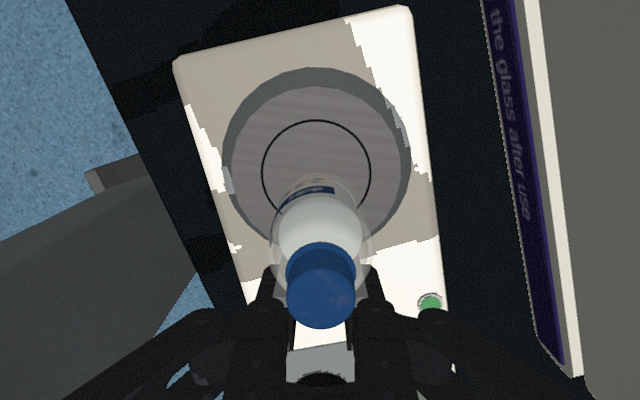

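The bottle is upright and cradled, with its cap at (321,293) and the ring at (316,174). It needs about 12.7 mm more along tool x and −2.4 mm along tool y.

>>> play_rows(series=[{"translation": [0.002,-0.0005,0],"spin": 0},{"translation": [0.002,-0.0005,0],"spin": 0},{"translation": [0.002,-0.0005,0],"spin": 0},{"translation": [0.002,-0.0005,0],"spin": 0},{"translation": [0.002,-0.0005,0],"spin": 0}])

```text
time: 4.75
tool_pos: [0.4968, 0.1314, 0.0583]
tcp_rot: [2.542, 1.846, 0.0]
wrist_force: [-0.5, -0.7, 0.4]
width: 0.228
```

```bash
python3 m.py w4
```

```text
F [-0.52327787 -0.65609155  0.43916221] blob 287 242 69 86 bottle [0.50697913 0.15749366] err to ring [0.00072087 0.00240634] in tool [ 2.50907096e-03 -6.52425018e-05] tcp->bottle [0.02796395 0.00157848] tcp [0.49683785 0.131388   0.05829953]
```

>>> play_rows(series=[{"translation": [0.001,0,0],"spin": 0},{"translation": [0.001,0,0],"spin": 0},{"translation": [0,0,0],"spin": 0},{"translation": [-0.002,0,0],"spin": 0},{"translation": [-0.004,0,0],"spin": 0}])

```text
time: 5.3
tool_pos: [0.4956, 0.1274, 0.0583]
tcp_rot: [-2.541, -1.847, -0.0]
wrist_force: [0.8, -0.4, -0.2]
width: 0.226
```

>>> play_rows(series=[{"translation": [-0.008,0,0],"spin": 0},{"translation": [-0.015,0,0],"spin": 0},{"translation": [-0.02,0,0],"spin": 0},{"translation": [-0.01,0,0],"spin": 0},{"translation": [0,0,-0.02],"spin": 0}])

```text
time: 5.8
tool_pos: [0.4755, 0.0749, 0.0757]
tcp_rot: [-2.541, -1.842, 0.01]
wrist_force: [-0.4, 0.2, -0.5]
width: 0.224
```

>>> play_rows(series=[{"translation": [0,0,-0.04],"spin": 0},{"translation": [0,0,-0.04],"spin": 0},{"translation": [-0.02,0,-0.03],"spin": 0},{"translation": [0,0,0],"spin": 0},{"translation": [0,0,0],"spin": 0}], jaw=-1)

```text
time: 6.3
tool_pos: [0.4734, 0.0574, 0.1891]
tcp_rot: [2.542, 1.844, 0.003]
wrist_force: [0.2, 0.2, 0.4]
width: 0.002
```

```bash
python3 - <<'E'
from h import *
s=bot.read_state();c=bot.get_calibration("wrist");w=bot.read_camera("wrist");np.save("w5.npy",[c],allow_pickle=True);cv2.imwrite("pics/w5.png",w)
g=cv2.cvtColor(w,cv2.COLOR_BGR2GRAY);print(s["time"],s["tool_pos"],s["width"],s["wrist_force"])
C=[.5077,.1599];u,v=proj(c,[*C,.121]).astype(int);print("expect cap",u,v)
e,p=blue(w,c,(u-35,v-35,u+35,v+35));print("cap",e,p)
bh=cv2.morphologyEx(g,cv2.MORPH_BLACKHAT,np.ones((5,5)));P=[]
u,v=proj(c,[*C,.046]).astype(int)
for r in range(max(v-60,0),v+60):
  for q in range(u-60,u+60):
    if bh[r,q]>25:
        X=ray(c,q,r,.046)[:2];d=np.hypot(*(X-C))
        if .021<d<.027: P.append(X)
P=np.array(P)
for _ in range(5):
    A=np.c_[2*P,np.ones(len(P))];z=np.linalg.lstsq(A,(P**2).sum(1),rcond=None)[0];R=np.sqrt(z[2]+z[0]**2+z[1]**2)
    d=abs(np.hypot(*(P-z[:2]).T)-R);print(z[:2],R,d.std(),len(P));P=P[d<max(.0006,2*d.std())]
t=bot.read_camera("top");ct=bot.get_calibration("top");cv2.imwrite("pics/t5.png",t)
print("top cap",blue(t,ct,(295,200,335,230)))
K=cv2.resize(w[0:300,200:440],None,fx=1.9,fy=1.9);cv2.imwrite("pics/k5.png",K)
E
```

```text
6.3 [0.4733643  0.05736412 0.18913771] 0.001726897954850313 [0.22954369 0.16641202 0.35681375]
expect cap 319 26Traceback (most recent call last):
  File "<stdin>", line 5, in <module>
  File "h.py", line 21, in blue
    cn=max(cv2.findContours(q,0,1)[0],key=cv2.contourArea);e=cv2.fitEllipse(cn);return e,ray(c,*e[0],z)
ValueError: max() iterable argument is empty
```

```bash
python3 - <<'E'
from h import *
c=np.load("w5.npy",allow_pickle=True)[0];w=cv2.imread("pics/w5.png")
g=cv2.cvtColor(w,cv2.COLOR_BGR2GRAY)
C=[.5077,.1599]
e,p=blue(w,c,(284,0,354,61));print("cap",e,p)
bh=cv2.morphologyEx(g,cv2.MORPH_BLACKHAT,np.ones((5,5)));P=[]
u,v=proj(c,[*C,.046]).astype(int);print(u,v)
for r in range(max(v-60,0),v+60):
  for q in range(u-60,u+60):
    if bh[r,q]>25:
        X=ray(c,q,r,.046)[:2];d=np.hypot(*(X-C))
        if .021<d<.027: P.append(X)
P=np.array(P)
for _ in range(4):
    A=np.c_[2*P,np.ones(len(P))];z=np.linalg.lstsq(A,(P**2).sum(1),rcond=None)[0];R=np.sqrt(z[2]+z[0]**2+z[1]**2)
    d=abs(np.hypot(*(P-z[:2]).T)-R);print(z[:2],R,d.std(),len(P));P=P[d<max(.0006,2*d.std())]
cv2.imwrite("pics/k5.png",cv2.resize(w[0:300,200:440],None,fx=1.9,fy=1.9))
E
```

```text
cap ((318.33673095703125, 36.02814483642578), (34.250797271728516, 39.45301818847656), 0.7706289887428284) [0.50583023 0.15578379 0.121     ]
319 42
[0.50774959 0.1595806 ] 0.02386320982823786 0.0005816335282145 530
[0.50769834 0.15987125] 0.024048578082808955 0.0002537760887275421 480
[0.50769372 0.15988952] 0.024050706604444052 0.00017480432314571245 361
[0.50768995 0.15989449] 0.024050424053679496 0.00017373265576435846 359
```

View pics/k5.png

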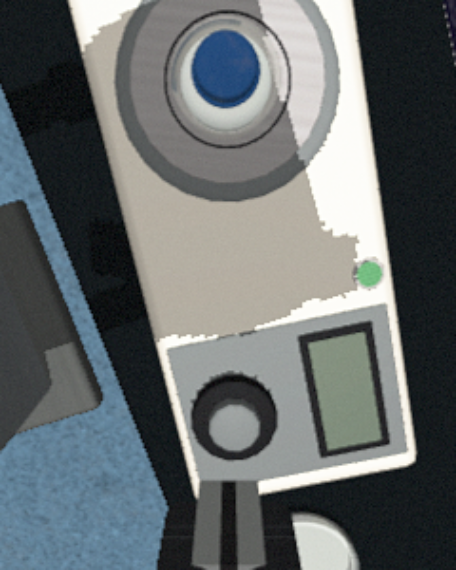

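The bottle stands upright inside the ring, with its cap at crop (227,70) and the ring centre at (228,79). The error is about 2 mm. The light key disc is at crop (234,425), and the closed fingers clear it. Next I'll locate the key in 3D.

```bash
python3 - <<'E'
from h import *
c=np.load("w5.npy",allow_pickle=True)[0];w=cv2.imread("pics/w5.png");g=cv2.cvtColor(w,cv2.COLOR_BGR2GRAY)
m=(g>90).astype(np.uint8);x0,y0=303,195
col=np.zeros_like(m);cv2.circle(col,(323,221),19,1,-1);col[252:]=0
cn=max(cv2.findContours(m*col,0,1)[0],key=cv2.contourArea);e=cv2.fitEllipse(cn);print(e)
c1=np.load("w1.npy",allow_pickle=True)[0]
for z in(.034,.040,.046,.05,.054): print(z,ray(c,*e[0],z)[:2],ray(c1,315.36,253.3,z)[:2], "diam",np.ptp([ray(c,e[0][0]-e[1][0]/2,e[0][1],z)[0],ray(c,e[0][0]+e[1][0]/2,e[0][1],z)[0]]))
t=bot.read_camera("top");ct=bot.get_calibration("top");cv2.imwrite("pics/t5.png",t)
q,p=blue(t,ct,(295,200,335,230));print("top cap",q[0],p)
plan([.4662,.0235,.12],72)
E
```

```text
((322.92193603515625, 224.6911163330078), (23.75735855102539, 26.092924118041992), 91.12344360351562)
0.034 [0.46482834 0.01769306] [0.46443137 0.01624036] diam 0.02017732140348072
0.04 [0.46550907 0.01999833] [0.46525804 0.01910406] diam 0.01977101741895837
0.046 [0.4661898  0.02230359] [0.46608471 0.02196775] diam 0.019364713434436076
0.05 [0.46664362 0.02384043] [0.46663582 0.02387688] diam 0.019093844111421232
0.054 [0.46709744 0.02537727] [0.46718693 0.025786  ] diam 0.018822974788406388
top cap (308.72369384765625, 212.5) [0.50321296 0.15825665 0.121     ]
tilt [-2.2e-03  1.0e-04 -1.0e+00] yaw 71.95184217473113 n 2 spin/row -0.005
0 [-0.0172, 0.0026, 0.0335]
1 [-0.0172, 0.0026, 0.0335]
```

Two wrist views agree on the key top: (0.4665, 0.0238), z about 0.050. This matches the balance geometry. I'll descend with the fingers shut.

>>> play_rows(series=[{"translation": [-0.017,0.0025,0.033],"spin": 0},{"translation": [-0.017,0.0025,0.034],"spin": 0},{"translation": [0,0,0.03],"spin": 0},{"translation": [0,0,0.02],"spin": 0},{"translation": [0,0,0.008],"spin": 0}])

```text
time: 6.9
tool_pos: [0.4633, 0.0242, 0.059]
tcp_rot: [-2.538, -1.843, 0.011]
wrist_force: [-1.0, -0.5, 1.0]
width: 0.003
```

>>> play_rows(series=[{"translation": [0,0,0],"spin": 0},{"translation": [0,0,0],"spin": 0}])

```text
time: 7.1
tool_pos: [0.4675, 0.0243, 0.0635]
tcp_rot: [-2.541, -1.847, 0.0]
wrist_force: [0.0, 0.4, 0.1]
width: -0.002
```

```bash
python3 - <<'E'
from h import *
print(bot.read_state()["wrist_force"]);plan([.4665,.0238,.055],72)
E
```

```text
[0.03158576 0.38244968 0.0811419 ]
tilt [-1.e-04  1.e-04 -1.e+00] yaw 72.00761991615433 n 1 spin/row 0.002
0 [-0.0008, -0.0008, 0.0085]
```

>>> play_rows(series=[{"translation": [-0.001,-0.001,0.004],"spin": 0},{"translation": [0,0,0.004],"spin": 0},{"translation": [0,0,0.002],"spin": 0},{"translation": [0,0,0.002],"spin": 0},{"translation": [0,0,0],"spin": 0}])

```text
time: 7.6
tool_pos: [0.4658, 0.0235, 0.0511]
tcp_rot: [-2.542, -1.846, 0.0]
wrist_force: [0.3, 0.7, 0.2]
width: -0.003
```

>>> play_rows(series=[{"translation": [0,0,0.001],"spin": 0},{"translation": [0,0,0.001],"spin": 0},{"translation": [0,0,0],"spin": 0},{"translation": [0,0,0],"spin": 0}])

```text
time: 8.0
tool_pos: [0.4662, 0.0234, 0.0495]
tcp_rot: [2.542, 1.846, 0.0]
wrist_force: [-0.2, 0.5, 1.3]
width: 0.001
```

>>> play_rows(series=[{"translation": [0,0,0.001],"spin": 0},{"translation": [0,0,0.001],"spin": 0},{"translation": [0,0,0],"spin": 0},{"translation": [0,0,0],"spin": 0}])

```text
time: 8.4
tool_pos: [0.4662, 0.0235, 0.0474]
tcp_rot: [2.542, 1.846, 0.0]
wrist_force: [-0.6, -0.0, 1.2]
width: -0.0
```

>>> play_rows(series=[{"translation": [0,0,0.001],"spin": 0},{"translation": [0,0,0.001],"spin": 0},{"translation": [0,0,0],"spin": 0},{"translation": [0,0,0],"spin": 0}])

```text
time: 8.8
tool_pos: [0.4662, 0.0234, 0.0459]
tcp_rot: [2.542, 1.846, 0.0]
wrist_force: [-2.3, -0.5, 7.2]
width: 0.005
```

>>> play_rows(series=[{"translation": [0,0,0.001],"spin": 0},{"translation": [0,0,0],"spin": 0},{"translation": [0,0,0],"spin": 0}])

```text
time: 9.1
tool_pos: [0.4663, 0.0234, 0.0458]
tcp_rot: [2.542, 1.846, -0.0]
wrist_force: [-5.2, -1.0, 15.5]
width: 0.002
```

>>> play_rows(series=[{"translation": [0,0,-0.005],"spin": 0},{"translation": [0,0,-0.02],"spin": 0},{"translation": [0,0,-0.04],"spin": 0},{"translation": [0,0,-0.04],"spin": 0},{"translation": [-0.02,0,-0.04],"spin": 0}])

```text
time: 9.6
tool_pos: [0.4595, 0.0054, 0.1901]
tcp_rot: [-2.539, -1.848, 0.0]
wrist_force: [0.3, -0.2, 0.6]
width: -0.002
```

>>> play_rows(series=[{"translation": [0.02,0,0],"spin": 0},{"translation": [0,0,0],"spin": 0},{"translation": [0,0,0],"spin": 0}])

```text
time: 9.9
tool_pos: [0.4652, 0.0235, 0.1884]
tcp_rot: [-2.54, -1.847, 0.002]
wrist_force: [-0.3, -0.1, 0.3]
width: -0.001
```

```bash
python3 - <<'E'
from h import *
s=bot.read_state();print(s["time"],s["tool_pos"],s["wrist_force"])
w=bot.read_camera("wrist");cv2.imwrite("pics/w6.png",w);a=bot.read_camera("scene")
cv2.imwrite("pics/f.png",np.hstack([cv2.resize(w[:300,180:460],(392,420)),cv2.resize(a[140:300,260:410],(394,420),interpolation=cv2.INTER_CUBIC)]))
t=bot.read_camera("top");q,p=blue(t,bot.get_calibration("top"),(295,200,335,230));print("top cap",q[0],p)
E
```

```text
9.9 [0.46516823 0.02345907 0.18840471] [-0.32428184 -0.0920364   0.34622227]
top cap (309.0, 212.20310974121094) [0.50388034 0.15761508 0.121     ]
```

View pics/f.png

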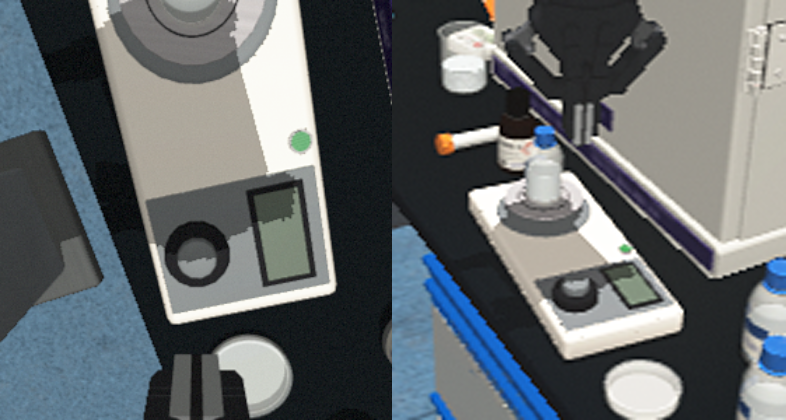

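The bottle is upright within the ring (scene crop (544,180)), the key is back up, and the fingers touch nothing. The neighbouring objects look undisturbed. I'll hand it in.

```bash
python3 -c "
from workcell import bot
print(bot.finish_job())"
```

```text
the job is handed in; nothing more can be done
None
```

The bottle now stands upright inside the engraved ring, and the tare key was pressed fully down and released. I handed the job in at about 10 s of robot time, well under the 48 s limit.

- **Bottle:** I slid it about 18–20 mm at 20 mm/s, pushing with the sides of two slightly open fingertips about 12 mm above the pan, then backed away. The wrist force at the readings between steps stayed near 1 N. The wrist camera put the bottle about 2 mm from the ring's centre, inside the 6 mm of play.
- **Tare key:** Pressing with the shut fingers, the height went from about 50 mm to 45.8 mm. There it stopped firmly as the force rose from 7 N to 15.5 N, so the key bottomed out. After I let go, the wrist force was back near zero.
- **Final check:** The last pictures show the bottle upright in the ring and the key up. The neighbouring objects look undisturbed, though I judged that by eye, and the last crop does not show all of them.
- **Disagreement:** The top camera put the bottle about 4 mm from the ring's centre, using the centre measured by the wrist camera. Part of that gap is camera calibration (about 2 mm). Both readings are inside the ring.

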